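# Line up connector shells by size on the kitting board

## Task

Lay out the four metal connector shells ready for wiring: stand one on each round rubber pad of the white board, flange down and centred on its pad, in order of size along the row, the largest on the pad next to the black knob clamp and the smallest on the pad farthest from it. Do not knock any shell over, and leave the reel of solder where it is.

Things in the scene. Friction and masses are not known exactly. Their poses are not given: they have to be found in the camera images.
- shell_xl: the largest of four loose bare-metal connector shells (each under 0.3 kg), standing flange down on the bench: upright round barrel 44 mm in diameter, overall height 64 mm, square flange 54 x 54 x 4 mm at its foot, brass pins sunk in its open top. Grip the barrel above the flange. Origin at the centre of the flange's underside, z up, x and y square to the flange's sides
- shell_l: the second largest of four loose bare-metal connector shells (each under 0.3 kg), standing flange down on the bench: upright round barrel 36 mm in diameter, overall height 54 mm, square flange 46 x 46 x 4 mm at its foot, brass pins sunk in its open top. Grip the barrel above the flange. Origin at the centre of the flange's underside, z up, x and y square to the flange's sides
- shell_m: the second smallest of four loose bare-metal connector shells (each under 0.3 kg), standing flange down on the bench: upright round barrel 28 mm in diameter, overall height 44 mm, square flange 38 x 38 x 4 mm at its foot, brass pins sunk in its open top. Grip the barrel above the flange. Origin at the centre of the flange's underside, z up, x and y square to the flange's sides
- shell_s: the smallest of four loose bare-metal connector shells (each under 0.3 kg), standing flange down on the bench: upright round barrel 20 mm in diameter, overall height 34 mm, square flange 30 x 30 x 4 mm at its foot, brass pins sunk in its open top. Grip the barrel above the flange. Origin at the centre of the flange's underside, z up, x and y square to the flange's sides
- pad1: one of four alike round dark rubber pads (64 mm across, 3 mm thick) fixed in a straight row, 80 mm apart, along the middle of a fixed white board (90 x 420 mm, 18 mm thick). Origin at the centre of its underside, 18 mm above the bench; its upper face is 21 mm above the bench; y along the row, from pad1 to pad4. This is an end pad, next to pad2
- pad2: one of four alike round dark rubber pads (64 mm across, 3 mm thick) fixed in a straight row, 80 mm apart, along the middle of a fixed white board (90 x 420 mm, 18 mm thick). Origin at the centre of its underside, 18 mm above the bench; its upper face is 21 mm above the bench; y along the row, from pad1 to pad4. This is an inner pad, between pad1 and pad3
- pad3: one of four alike round dark rubber pads (64 mm across, 3 mm thick) fixed in a straight row, 80 mm apart, along the middle of a fixed white board (90 x 420 mm, 18 mm thick). Origin at the centre of its underside, 18 mm above the bench; its upper face is 21 mm above the bench; y along the row, from pad1 to pad4. This is an inner pad, between pad2 and pad4
- pad4: one of four alike round dark rubber pads (64 mm across, 3 mm thick) fixed in a straight row, 80 mm apart, along the middle of a fixed white board (90 x 420 mm, 18 mm thick). Origin at the centre of its underside, 18 mm above the bench; its upper face is 21 mm above the bench; y along the row, from pad1 to pad4. This is an end pad, next to pad3
- clamp: black clamp with a round lobed knob (block 50 x 26 x 16 mm, knob 36 mm across, top 42 mm above the board) fixed at one end of the board, 65 mm from the centre of the nearest end pad; which end varies (the other end has only a small steel bolt head 18 mm across, 6 mm high). Origin at the centre of its underside, on the board's top
- reel: bystander: reel of solder lying flat, green flanges 68 mm in diameter, 40 mm high, loose; origin at the centre of its underside. Not to be moved

How it is judged:
By the outcome, as a careful person would: the job done as asked, in the order asked, and still so for the second after the job is handed in, with the robot touching nothing.
It also fails if it takes over 109 s, if anything falls off the work surface, if the arm or the gripper's body presses on something with over 40 N, if the wrist force passes 120 N, or if a joint passes its speed limit or range.

## Robot

A 7-joint arm with a two-finger parallel gripper is mounted at the origin on the work surface. World frame = base frame: x ahead of the robot, y to its left, z up, the work surface at z = 0. Lengths are in m, angles in rad, forces in N, time in s.
With the tool pointing down it reaches from about 0.35 to 0.775 m from the base axis. Payload 3.1 kg.
Tool frame: the origin (TCP) lies at the very end of the fingers, on their centre line; the grasp point (between the pads) lies r.grip_point_offset behind it (r.grip_point_offset is the distance from the TCP to the grasp point, in m); z points along the fingers, y is the line along which they close (so a half turn about z gives the same grasp; the last joint's range is limited). The gripper opens to 85 mm and grips with 20 to 120 N. Pads are 22 mm wide; open, the fingers measure 114 mm over their backs; the gripper's body (76 mm by 85 mm) begins 54 mm behind the grasp point. The pads swing forward as they close: fully open they stand 13 mm farther back than shut.
Start: joints at [1.171, 0.311, 0.014, 1.512, -0.004, 1.319, -0.027], TCP at [0.193, -0.515, 0.231] pointing down, gripper open.
Joint ranges: [-2.7, 2.7], [-0.3, 1.91], [-1.27, 1.3], [0.12, 2.57], [-1.44, 4.58], [0.2, 2.03], [-3.05, 3.05]. Speed limits (rad/s): [2.79, 2.79, 3.14, 3.14, 3.14, 3.14, 3.14].

## Interface

Orientations are given as a unit quaternion [x, y, z, w].
In Python, from workcell import r gives the robot as it stands.
- The arm moves only by the tool jog_arm, never from a script. Its argument "plan" is a list of rows, each a list of 7 numbers: the turn, a rotation vector about the tool's x, y, z in units of 8 degrees (1.0 is 8 degrees), then the shift along the tool's x, y, z in units of 50 mm (1.0 is 50 mm), then the finger opening in mm, from 0 to 85.4. A call has 1 to 10 rows; each row is the pose to reach, as a shift and turn from the pose commanded when the call began, along the tool's axes at that moment; what a row does not reach only later rows make up. A row lasts 1/8 s, in which the tool goes at most 62.5 mm and 10.7 degrees, less where a joint would pass 70% of its speed; a pose out of reach is approached as far as the arm can. A call with a gripper value outside its range is refused whole. The fingers move at their own pace and stop on an object; the grip force is fixed at half the most. Time passes only in rows, so rows that repeat a pose let the fingers close. It gives the time, the measured TCP pose, the force, the opening and the grip force at its end, in the units of the state.
- r.observe(): the state, without advancing time (a new reading comes with each control period).
- r.camera(name): name is "side" or "top" or "wrist"; returns (picture, depth): 400x640x3 uint8, red, green, blue; 400x640 float32, m along the optical axis (not along the pixel's ray), 0 where there is no reading.
- r.camera_info(name): a dict with "intrinsics" (3x3 intrinsics, pixels), "k1" (the pictures are not rectified: a ray, as slopes to the right and down, at radius r is drawn at 1 + k1 r^2 times it, then the intrinsics apply), "camera_from_world" (4x4, takes a point from world to camera coordinates); the wrist camera has in their place "hand_eye" (4x4, takes a point from camera to tool coordinates, whose origin is the TCP and whose axes are the flange's). Camera axes: x right, y down, z forward; pixel columns grow to the right and rows downward; lengths in m; the calibration is good to about 2 mm. A picture is of the moment at which its call begins: read the wrist's pose just before it. camera_info takes no time and is no camera call.
- r.sign_off(): hands the job in; it is judged then, once.
Trained networks look in the newest picture that a camera, given by its name, has taken for a name from the list of things; names that differ only in an ending like _2 or _b are one class to them, and where a whole thing is asked for, a point or a joint stands for the part that bears it (a point fixed in the world has none). Each returns a list of dicts, best first, with "confidence" (0 to 1); they miss things now and then, are a little off and sometimes report something else, mostly with a low value. They report only what shows in the picture. A call takes as long as a camera call.
- r.search_frame(camera, query): "bbox" ([left, top, width, height] in pixels, round what is visible of it).
- r.regions_of(camera, query): "region" (400x640 bool, what is visible of it) and "bbox" ([left, top, width, height] in pixels, round what is visible of it).
The state is a dict: "clock": time; "q": joint angles; "qvel": joint speeds; "joint_efforts": joint torques, N m; "eef_pos": TCP position; "eef_rot": TCP orientation; "contact_force": force on the tool from outside, world axes, zero at the start; "wrist_torque": the same for the moment, N m; "opening": finger opening in m; "finger_force": force on a finger pad.
Only numpy, scipy, OpenCV 4.12 (cv2) and the standard library are available. Lean on these libraries where they do the work, as an engineer would, in place of code of your own. Each camera call takes 0.05 s, during which the arm holds its last target. There are 200 camera calls.

## Working session

There is one attempt and no reset: what is moved stays moved. The work goes in short steps, Python scripts to look and compute and a tool call to move; the robot and the scene stay as the last step left them, time stands still between calls to the robot, and variables do not carry over. Pictures are saved under pics/ and viewed, at most 14 in all, crops included, and the job is handed in when it is done.

Besides the shell and the picture viewer there is one more tool, called after "Request:" as name(argument=value, ...) on one line, values as JSON. jog_arm: Moves the arm, as the interface text tells. Its arguments: {"type":"object","properties":{"plan":{"type":"array","items":{"type":"array","items":{"type":"number"}}}},"required":["plan"]}

```bash
ls; mkdir -p pics
python3 - <<'E'
from workcell import r
import cv2
for n in ("top","side"):
    p,d=r.camera(n); cv2.imwrite(f"pics/{n}0.png",p[:,:,::-1]); print(n,r.camera_info(n))
print(r.observe(), r.grip_point_offset, r.camera_info("wrist"))
E
```

```text
pics
top {'intrinsics': array([[458.58416121,   0.        , 321.53728077],
       [  0.        , 458.58416121, 197.88012141],
       [  0.        ,   0.        ,   1.        ]]), 'k1': 0.004691481822116211, 'camera_from_world': array([[-0.02672131, -0.99959497,  0.00979135,  0.08271938],
       [-0.98648673,  0.0247845 , -0.16195575,  0.57164677],
       [ 0.16164747, -0.01398671, -0.98674944,  1.18138342],
       [ 0.        ,  0.        ,  0.        ,  1.        ]])}
side {'intrinsics': array([[407.35846979,   0.        , 320.42721462],
       [  0.        , 407.35846979, 205.59107606],
       [  0.        ,   0.        ,   1.        ]]), 'k1': -0.03034275082910226, 'camera_from_world': array([[-0.81894388, -0.57356244, -0.01889553,  0.48523001],
       [-0.37596375,  0.56110281, -0.73743806,  0.20511616],
       [ 0.43356911, -0.59681636, -0.6751504 ,  0.7235793 ],
       [ 0.        ,  0.        ,  0.        ,  1.        ]])}
{'clock': 0.1, 'q': array([ 1.17129235,  0.31168135,  0.01398239,  1.5128708 , -0.0043739 ,
        1.31917911, -0.02715523]), 'qvel': array([ 0.00034046, -
[... 425 characters left out ...]
11279319, -0.44909995]), 'wrist_torque': array([ 0.02833321,  0.01005859, -0.01446485]), 'finger_force': 0.0, 'opening': 0.0854298097087078} 0.0187 {'intrinsics': array([[332.72551426,   0.        , 322.43247094],
       [  0.        , 332.72551426, 198.23280878],
       [  0.        ,   0.        ,   1.        ]]), 'k1': -0.017059986163753895, 'hand_eye': array([[-1.53132333e-04, -9.65714958e-01, -2.59604694e-01,
         6.54271773e-02],
       [ 9.99998556e-01,  2.91509589e-04, -1.67426589e-03,
        -2.84020543e-05],
       [ 1.69254087e-03, -2.59604575e-01,  9.65713519e-01,
        -1.42841533e-01],
       [ 0.00000000e+00,  0.00000000e+00,  0.00000000e+00,
         1.00000000e+00]])}
```

View pics/top0.png

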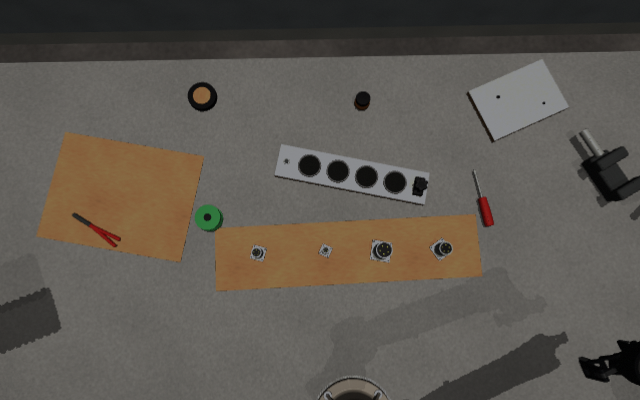

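View pics/side0.png

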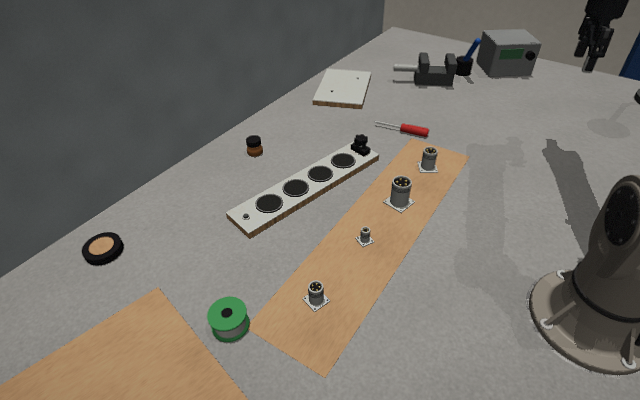

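The top view shows the row of pads at (310,165) to (395,182) with the clamp on the right at (420,186). The shells are M (258,253), S (325,250), XL (382,250) and L (443,249), with the reel at (208,217). Next I locate them with the networks.

```bash
cat > h.py <<'E'
from workcell import r
import numpy as np, cv2
from scipy.spatial.transform import Rotation as R
def cam(name):
    i=r.camera_info(name)
    if name=="wrist":
        s=r.observe(); T=np.eye(4); T[:3,:3]=R.from_quat(s["eef_rot"]).as_matrix(); T[:3,3]=s["eef_pos"]
        W=T@i["hand_eye"]
    else: W=np.linalg.inv(i["camera_from_world"])
    return i["intrinsics"],i["k1"],W
def ray(c,uv):
    K,k1,W=c
    n=cv2.undistortPoints(np.array(uv,float).reshape(-1,1,2),K,np.array([k1,0,0,0])).reshape(-1,2)
    return np.c_[n,np.ones(len(n))]@W[:3,:3].T, W[:3,3]
def at_z(c,uv,z):
    d,o=ray(c,uv); return o+d*((z-o[2])/d[:,2])[:,None]
def cloud(c,depth,mask):
    v,u=np.nonzero(mask&(depth>0)); d,o=ray(c,np.c_[u,v]); return o+d*depth[v,u][:,None]
H=dict(shell_xl=.064,shell_l=.054,shell_m=.044,shell_s=.034)
E
python3 - <<'E'
from h import *
c=cam("top"); p,d=r.camera("top")
for q in list(H)+["pad1","clamp","reel"]:
    for o in r.regions_of("top",q)[:5]:
        P=cloud(c,d,o["region"]); m=np.median(P,0); x,y,w,h=o["bbox"]
        z={"pad1":.021,"clamp":.05,"reel":.04}.get(q,H.get(q,0)/2)
        print(q,round(o["confidence"],2),o["bbox"],np.round(at_z(c,[x+w/2,y+h/2],z)[0],4),"cloud",np.round(m,3),"top",round(np.percentile(P[:,2],95),3))
E
```

```text
shell_xl 0.88 [369.1, 239.9, 23.6, 22.2] [ 0.4288 -0.0864  0.032 ] cloud [ 0.43  -0.084  0.059] top 0.066
shell_l 0.87 [431.9, 237.5, 20.4, 23.2] [ 0.4298 -0.2513  0.027 ] cloud [ 0.432 -0.247  0.048] top 0.056
shell_l 0.45 [248.5, 243.0, 18.6, 17.9] [0.4351 0.2412 0.027 ] cloud [0.434 0.24  0.032] top 0.047
shell_m 0.87 [431.9, 237.5, 20.4, 23.2] [ 0.43   -0.2526  0.022 ] cloud [ 0.432 -0.247  0.048] top 0.056
shell_m 0.45 [248.5, 243.0, 18.6, 17.9] [0.4354 0.2419 0.022 ] cloud [0.434 0.24  0.032] top 0.047
shell_s 0.87 [431.9, 237.5, 20.4, 23.2] [ 0.4302 -0.254   0.017 ] cloud [ 0.432 -0.247  0.048] top 0.056
shell_s 0.45 [248.5, 243.0, 18.6, 17.9] [0.4356 0.2425 0.017 ] cloud [0.434 0.24  0.032] top 0.047
pad1 0.83 [299.3, 154.3, 23.8, 20.9] [0.6712 0.0936 0.021 ] cloud [0.671 0.1   0.023] top 0.027
pad1 0.76 [326.2, 158.6, 24.0, 24.0] [0.6529 0.0195 0.021 ] cloud [0.653 0.022 0.023] top 0.027
pad1 0.61 [380.1, 171.4, 24.8, 21.7] [ 0.6164 -0.1289  0.021 ] cloud [ 0.618 -0.133  0.022] top 0.026
pad1 0.56 [353.1, 165.3, 23.0, 20.2] [ 0.6375 -0.0529  0.021 ] cloud [ 0.636 -0.056  0.022] top 0.027
clamp 0.56 [415.1, 176.2, 10.8, 18.0] [ 0.6008 -0.1987  0.05  ] cloud [ 0.599 -0.194  0.059] top 0.065
reel 0.82 [196.8, 206.8, 27.5, 24.8] [0.5245 0.3648 0.04  ] cloud [0.53  0.371 0.041] top 0.045
reel 0.29 [430.6, 237.7, 22.3, 21.5] [ 0.4309 -0.2469  0.04  ] cloud [ 0.432 -0.245  0.047] top 0.056
```

```bash
cat >> h.py <<'E'
def go(x,y,z,yaw):
    "print turn (8 deg) and shift (50 mm) in the tool's axes, to reach the pose with tool x at yaw deg, pointing down"
    s=r.observe(); M=R.from_quat(s["eef_rot"]); T=R.from_euler("z",yaw,degrees=True)*R.from_quat([1,0,0,0])
    print("turn",np.round(np.rad2deg((M.inv()*T).as_rotvec())/8,2),"shift",np.round(M.inv().apply(np.array([x,y,z])-s["eef_pos"])/.05,2),"t",s["clock"])
E
python3 -c "
from h import *
go(.55,0,.25,76.7)"
```

```text
turn [-0.   -0.   -7.02] shift [10.3  -7.15 -0.37] t 0.5
```

Request:
jog_arm(plan=[[0,0,-1.2,1.03,-0.72,-0.4,85],[0,0,-2.4,2.06,-1.43,-0.4,85],[0,0,-3.6,3.09,-2.15,-0.4,85],[0,0,-4.8,4.12,-2.86,-0.4,85],[0,0,-6,5.15,-3.58,-0.4,85],[0,0,-7.02,6.18,-4.29,-0.4,85],[0,0,-7.02,7.21,-5,-0.4,85],[0,0,-7.02,8.24,-5.72,-0.4,85],[0,0,-7.02,9.27,-6.43,-0.4,85],[0,0,-7.02,10.3,-7.15,-0.4,85]])

```text
clock: 1.75
eef_pos: [0.5482, -0.0027, 0.2516]
eef_rot: [0.785, 0.62, 0.0, 0.001]
contact_force: [1.0, -1.3, 0.9]
opening: 0.0847
finger_force: 0.0
```

Request:
jog_arm(plan=[[0,0,0,0,0,0,85],[0,0,0,0,0,0,85]])

```text
clock: 2.0
eef_pos: [0.5469, -0.0045, 0.251]
eef_rot: [0.784, 0.62, -0.001, 0.0]
contact_force: [-1.3, -0.2, -0.4]
opening: 0.0847
finger_force: 0.0
```

```bash
cat >> h.py <<'E'
def look(queries,save=None,zc={}):
    c=cam("wrist"); p,d=r.camera("wrist")
    if save: cv2.imwrite(save,p[:,:,::-1])
    for q in queries:
        seen=[]
        for o in r.regions_of("wrist",q)[:5]:
            P=cloud(c,d,o["region"]); x,y,w,h=o["bbox"]
            t=np.percentile(P[:,2],95); T=P[P[:,2]>t-.008]
            print(q,round(o["confidence"],2),np.round([x,y,w,h]),"bb",np.round(at_z(c,[x+w/2,y+h/2],zc.get(q,H.get(q,.021)))[0],4),"top mid",np.round((T.min(0)+T.max(0))/2,4),"ext",np.round(np.ptp(T,0),3),"z95",round(t,3))
E
python3 - <<'E'
from h import *
print(r.observe()["eef_pos"])
look(["pad1","clamp","shell_xl","shell_l","shell_m","shell_s"],"pics/w1.png")
E
```

```text
[ 0.54685796 -0.00453604  0.25099826]
pad1 0.87 [380. 167.  56.  55.] bb [ 0.6355 -0.0564  0.021 ] top mid [ 0.6345 -0.058   0.0201] ext [0.065 0.066 0.007] z95 0.022
pad1 0.84 [380.  94.  59.  61.] bb [0.6506 0.0211 0.021 ] top mid [0.6515 0.0214 0.0205] ext [0.064 0.064 0.007] z95 0.023
pad1 0.58 [387.  13.  57.  62.] bb [0.6703 0.101  0.021 ] top mid [0.6687 0.0999 0.0207] ext [0.063 0.062 0.007] z95 0.023
pad1 0.58 [380. 294.  39.  42.] bb [ 0.5985 -0.2123  0.021 ] top mid [ 0.6024 -0.1967  0.0574] ext [0.034 0.034 0.009] z95 0.06
pad1 0.57 [378. 234.  48.  50.] bb [ 0.6154 -0.1351  0.021 ] top mid [ 0.6156 -0.1345  0.0201] ext [0.062 0.063 0.007] z95 0.022
clamp 0.81 [383. 296.  37.  40.] bb [ 0.601  -0.2141  0.021 ] top mid [ 0.6027 -0.1967  0.0574] ext [0.035 0.034 0.009] z95 0.06
shell_xl 0.58 [221. 233.  50.  60.] bb [ 0.4439 -0.0784  0.064 ] top mid [ 0.4323 -0.0892  0.061 ] ext [0.04  0.042 0.01 ] z95 0.064
shell_l 0.62 [279. 338.   5.   3.] bb [ 0.4523 -0.1893  0.054 ] top mid [ 0.4361 -0.225   0.0021] ext [0.011 0.008 0.005] z95 0.004
shell_l 0.58 [203. 120.  26.  31.] bb [0.4513 0.0589 0.054 ] top mid [0.4349 0.0613 0.0314] ext [0.02  0.02  0.009] z95 0.035
shell_m 0.62 [279. 338.   5.   3.] bb [ 0.4491 -0.1967  0.044 ] top mid [ 0.4361 -0.225   0.0021] ext [0.011 0.008 0.005] z95 0.004
shell_m 0.58 [203. 120.  26.  31.] bb [0.448  0.0588 0.044 ] top mid [0.4349 0.0613 0.0314] ext [0.02  0.02  0.009] z95 0.035
shell_s 0.62 [279. 338.   5.   3.] bb [ 0.4459 -0.204   0.034 ] top mid [ 0.4361 -0.225   0.0021] ext [0.011 0.008 0.005] z95 0.004
shell_s 0.58 [203. 120.  26.  31.] bb [0.4447 0.0588 0.034 ] top mid [0.4349 0.0613 0.0314] ext [0.02  0.02  0.009] z95 0.035
```

View pics/w1.png

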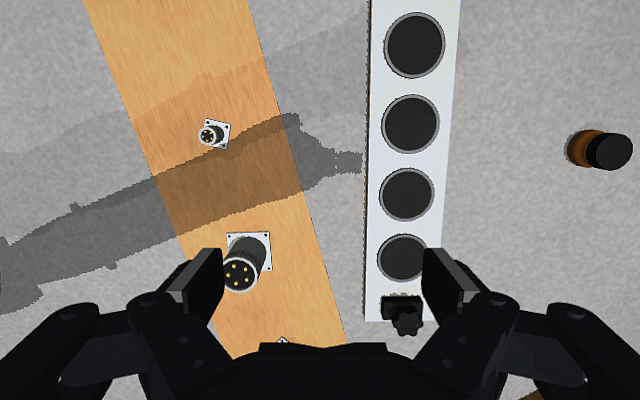

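The wrist view agrees with the measurements: four pads at (415,45), (410,123), (407,194) and (402,258), with the clamp beyond the last at (403,315). XL is at (240,270) and S at (210,134). The pad spacing comes out at 80 mm, and the clamp is 63 mm from its pad. I start with XL.

```bash
python3 -c "
from h import *
go(.432,-.089,.15,77.4); print(r.grip_point_offset)"
```

```text
turn [ 0.    0.   -0.11] shift [-2.16 -1.84  2.03] t 2.35
0.0187
```

Request:
jog_arm(plan=[[0,0,-0.11,-0.8,-0.7,0.6,85],[0,0,-0.11,-1.5,-1.3,1.3,85],[0,0,-0.11,-2.16,-1.84,2.03,85],[0,0,-0.11,-2.16,-1.84,2.03,85],[0,0,-0.11,-2.16,-1.84,2.03,85]])

```text
clock: 2.98
eef_pos: [0.4334, -0.088, 0.1504]
eef_rot: [0.78, 0.626, 0.001, 0.001]
contact_force: [0.9, -0.0, 0.9]
opening: 0.0846
finger_force: 0.0
```

Run:
```python
from h import *
print(r.observe()["eef_pos"])
look(["shell_xl"],"pics/w2.png")
go(.432,-.089,.03,77.4)
```

```text
[ 0.43337258 -0.08798353  0.15044906]
shell_xl 0.87 [289. 157.  64.  84.] bb [ 0.4326 -0.0839  0.064 ] top mid [ 0.4304 -0.09    0.0617] ext [0.044 0.044 0.01 ] z95 0.065
turn [ 0.03 -0.    0.03] shift [-0.05 -0.06  2.43] t 3.075
```

View pics/w2.png

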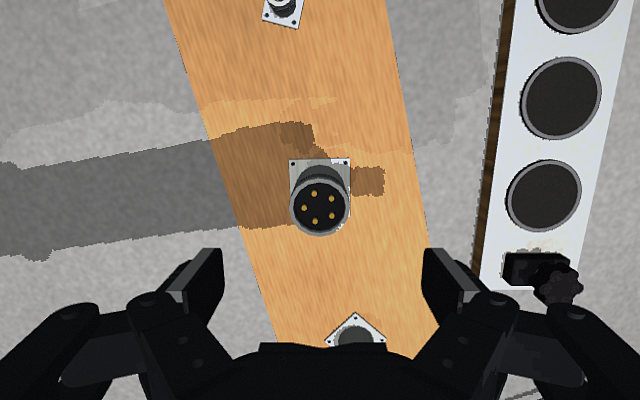

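XL sits at (319,207), centred under the gripper, and L's flange is at the bottom edge (355,335). I descend and grip.

Request:
jog_arm(plan=[[0.03,0,0.03,-0.05,-0.05,0.8,85],[0.03,0,0.03,-0.05,-0.05,1.6,85],[0.03,0,0.03,-0.05,-0.05,2.3,85],[0.03,0,0.03,-0.05,-0.05,2.4,85],[0.03,0,0.03,-0.05,-0.05,2.4,60],[0.03,0,0.03,-0.05,-0.05,2.4,30],[0.03,0,0.03,-0.05,-0.05,2.4,30],[0.03,0,0.03,-0.05,-0.05,2.4,30],[0.03,0,0.03,-0.05,-0.05,2.4,30],[0.03,0,0.03,-0.05,-0.05,2.4,30]])

```text
clock: 4.32
eef_pos: [0.4316, -0.0899, 0.0316]
eef_rot: [0.781, 0.625, -0.0, 0.0]
contact_force: [0.3, 1.0, 6.6]
opening: 0.0424
finger_force: 61.3
```

Run:
```python
from h import *
s=r.observe(); print(s["eef_pos"],s["opening"],s["finger_force"],s["contact_force"])
p,d=r.camera("side"); cv2.imwrite("pics/s2.png",cv2.resize(p[100:280,300:540],None,fx=3,fy=3)[:,:,::-1])
go(.6164,-.1349,.12,77.4)
```

```text
[ 0.43159648 -0.08994308  0.03161006] 0.04243031728099628 61.262744665145874 [0.31730514 1.03768364 6.64514623]
turn [ 0.    0.   -0.01] shift [-0.06  3.8  -1.77] t 4.375
```

View pics/s2.png

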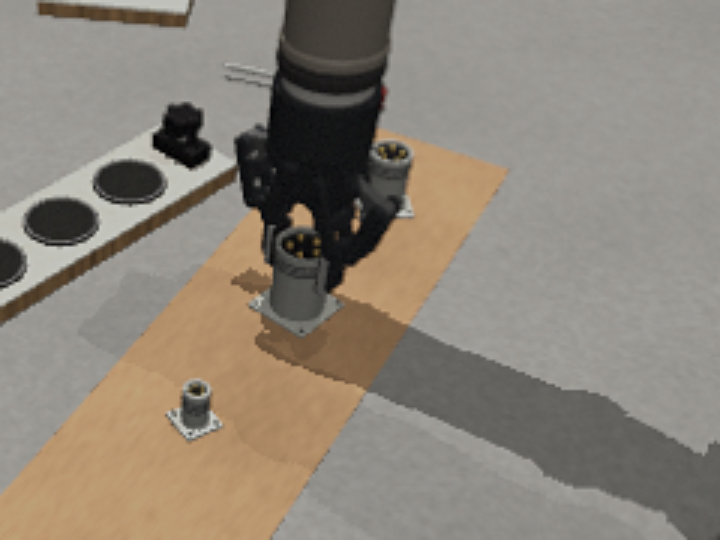

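XL is gripped upright, with no other shell touched. Lifting it and moving over the clamp-side pad.

Request:
jog_arm(plan=[[0,0,0,0,0,-0.6,30],[0,0,0,0,0,-1.2,30],[0,0,0,0,0,-1.75,30],[0,0,0,0,1,-1.75,30],[0,0,0,0,2,-1.75,30],[0,0,0,-0.06,2.9,-1.75,30],[0,0,0,-0.06,3.6,-1.75,30],[0,0,0,-0.06,3.8,-1.75,30],[0,0,0,-0.06,3.8,-1.75,30],[0,0,0,-0.06,3.8,-1.75,30]])

```text
clock: 5.62
eef_pos: [0.6132, -0.1341, 0.1164]
eef_rot: [0.781, 0.625, -0.002, -0.002]
contact_force: [-0.6, -0.3, -2.9]
opening: 0.043
finger_force: 61.9
```

Run:
```python
from h import *
s=r.observe(); print(s["eef_pos"],s["opening"],s["finger_force"],s["contact_force"])
look(["shell_xl","pad1"],"pics/w3.png")
```

```text
[ 0.61316597 -0.13405253  0.11639566] 0.04297392023936737 61.938289403915405 [-0.62155907 -0.32387627 -2.91374339]
shell_xl 0.85 [265. 187. 114. 158.] bb [ 0.6056 -0.1648  0.064 ] top mid [ 0.6127 -0.1343  0.1459] ext [0.045 0.044 0.01 ] z95 0.149
pad1 0.95 [301.   2.  56.  10.] bb [ 0.6448 -0.008   0.021 ] top mid [ 0.6457 -0.0057  0.0205] ext [0.035 0.011 0.006] z95 0.022
pad1 0.89 [284.  36.  92.  98.] bb [ 0.6353 -0.0555  0.021 ] top mid [ 0.634  -0.0567  0.0207] ext [0.064 0.064 0.007] z95 0.023
pad1 0.65 [289. 159.  78.  28.] bb [ 0.6211 -0.1146  0.021 ] top mid [ 0.6188 -0.1155  0.0534] ext [0.056 0.025 0.072] z95 0.023
```

View pics/w3.png

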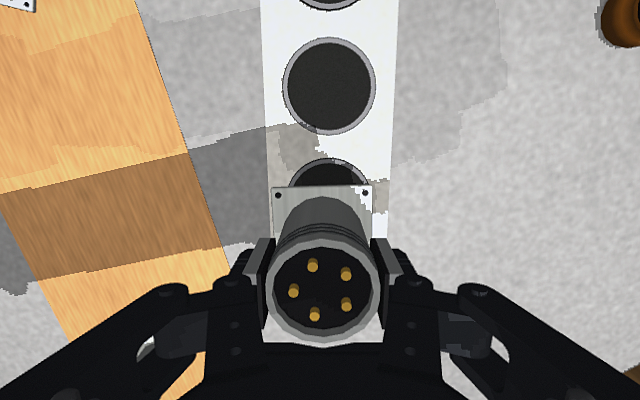

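The held shell measures within 0.5 mm of the TCP, so the pad target stands.

Run:
```python
from h import *
go(.6166,-.1348,.0535,77.4)
```

```text
turn [-0.03  0.   -0.01] shift [0.   0.06 1.27] t 5.775
```

Request:
jog_arm(plan=[[0,0,0,0,0.06,0.4,30],[0,0,0,0,0.06,0.8,30],[0,0,0,0,0.06,1.1,30],[0,0,0,0,0.06,1.2,30],[0,0,0,0,0.06,1.2,30],[0,0,0,0,0.06,1.2,30]])

```text
clock: 6.52
eef_pos: [0.6182, -0.1351, 0.0573]
eef_rot: [0.781, 0.625, -0.001, -0.001]
contact_force: [-1.1, -0.2, -3.0]
opening: 0.0427
finger_force: 61.9
```

Run:
```python
from h import *
go(.6166,-.1348,.053,77.4); print(r.observe()["contact_force"],r.observe()["eef_pos"])
```

```text
turn [-0.02 -0.   -0.01] shift [-0.   -0.03  0.09] t 6.525
[-1.07033083 -0.16341202 -3.02638533] [ 0.61815189 -0.13509639  0.0573388 ]
```

Request:
jog_arm(plan=[[0,0,0,0,-0.03,0.04,30],[0,0,0,0,-0.03,0.07,30],[0,0,0,0,-0.03,0.08,30],[0,0,0,0,-0.03,0.08,30]])

```text
clock: 7.02
eef_pos: [0.6158, -0.1347, 0.0528]
eef_rot: [0.781, 0.625, -0.001, -0.002]
contact_force: [-0.8, 1.9, 0.2]
opening: 0.0426
finger_force: 62.3
```

Request:
jog_arm(plan=[[0,0,0,0,0,0.01,50],[0,0,0,0,0,0.01,70],[0,0,0,0,0,0.01,85],[0,0,0,0,0,0.01,85],[0,0,0,0,0,-0.3,85],[0,0,0,0,0,-1,85],[0,0,0,0,0,-1.9,85],[0,0,0,0,0,-1.9,85],[0,0,0,0,0,-1.9,85]])

```text
clock: 8.15
eef_pos: [0.6163, -0.1349, 0.1482]
eef_rot: [0.781, 0.625, -0.001, -0.001]
contact_force: [-0.3, -0.5, -0.3]
opening: 0.0851
finger_force: 0.0
```

Run:
```python
from h import *
print(r.observe()["eef_pos"])
look(["shell_xl","pad1"])
go(.431,-.249,.15,77.4)
```

```text
[ 0.61630057 -0.13485375  0.14816262]
shell_xl 0.76 [290. 159.  65.  89.] bb [ 0.616  -0.1339  0.064 ] top mid [ 0.6157 -0.135   0.0823] ext [0.044 0.044 0.009] z95 0.086
pad1 0.85 [282.  46.  83.  89.] bb [ 0.6341 -0.0567  0.021 ] top mid [ 0.6337 -0.0563  0.0205] ext [0.065 0.065 0.008] z95 0.023
pad1 0.72 [286.   1.  73.  24.] bb [ 0.6455 -0.0038  0.021 ] top mid [ 6.475e-01 -5.000e-04  2.050e-02] ext [0.052 0.022 0.007] z95 0.023
pad1 0.61 [287. 154.  76.  52.] bb [ 0.6193 -0.1266  0.021 ] top mid [ 0.6161 -0.1285  0.0216] ext [0.064 0.052 0.008] z95 0.023
turn [-0.05  0.   -0.01] shift [-3.04 -3.09 -0.05] t 8.3
```

XL is standing centred to within 1 mm, with its top at 85 mm. Next is L.

Request:
jog_arm(plan=[[0,0,0,-0.7,-0.7,-0.05,85],[0,0,0,-1.5,-1.5,-0.05,85],[0,0,0,-2.3,-2.3,-0.05,85],[0,0,0,-3.04,-3.09,-0.05,85],[0,0,0,-3.04,-3.09,-0.05,85],[0,0,0,-3.04,-3.09,-0.05,85],[0,0,0,-3.04,-3.09,-0.05,85]])

```text
clock: 9.18
eef_pos: [0.4334, -0.2478, 0.1505]
eef_rot: [0.78, 0.626, -0.001, -0.002]
contact_force: [0.2, 0.5, -0.4]
opening: 0.0852
finger_force: 0.0
```

Run:
```python
from h import *
print(r.observe()["eef_pos"])
look(["shell_l"],"pics/w4.png")
go(.431,-.249,.024,77.4)
```

```text
[ 0.43337307 -0.24777069  0.15045129]
shell_l 0.66 [291. 156.  65.  76.] bb [ 0.4347 -0.2432  0.054 ] top mid [ 0.4313 -0.2535  0.0511] ext [0.035 0.036 0.009] z95 0.054
turn [-0.03 -0.01  0.01] shift [-0.03 -0.03  2.53] t 9.275
```

Request:
jog_arm(plan=[[0,0,0,-0.12,-0.02,0.8,85],[0,0,0,-0.12,-0.02,1.6,85],[0,0,0,-0.12,-0.02,2.4,85],[0,0,0,-0.12,-0.02,2.53,85],[0,0,0,-0.12,-0.02,2.53,50],[0,0,0,-0.12,-0.02,2.53,25],[0,0,0,-0.12,-0.02,2.53,25],[0,0,0,-0.12,-0.02,2.53,25],[0,0,0,-0.12,-0.02,2.53,25],[0,0,0,-0.12,-0.02,2.53,25]])

```text
clock: 10.52
eef_pos: [0.431, -0.2555, 0.026]
eef_rot: [0.781, 0.625, -0.001, 0.0]
contact_force: [0.3, -0.0, 6.0]
opening: 0.0342
finger_force: 60.1
```

Run:
```python
from h import *
print(r.observe()["eef_pos"],r.observe()["contact_force"])
go(.6339,-.0568,.15,77.4)
```

```text
[ 0.43100886 -0.25548236  0.02597128] [ 0.31294203 -0.02359853  6.04258583]
turn [-0.    0.01 -0.01] shift [ 4.76  3.08 -2.49] t 10.525
```

Request:
jog_arm(plan=[[0,0,0,0,0,-0.8,25],[0,0,0,0,0,-1.6,25],[0,0,0,0,0,-2.45,25],[0,0,0,0.9,0.6,-2.45,25],[0,0,0,1.8,1.2,-2.45,25],[0,0,0,2.7,1.8,-2.45,25],[0,0,0,3.6,2.35,-2.45,25],[0,0,0,4.3,2.8,-2.45,25],[0,0,0,4.76,3.08,-2.45,25],[0,0,0,4.76,3.08,-2.45,25]])

```text
clock: 11.78
eef_pos: [0.6329, -0.053, 0.1456]
eef_rot: [0.78, 0.626, -0.001, -0.003]
contact_force: [-0.3, 0.1, -1.4]
opening: 0.0341
finger_force: 60.1
```

Request:
jog_arm(plan=[[0,0,0,0,0,0,25],[0,0,0,0,0,0,25]])

```text
clock: 12.02
eef_pos: [0.6315, -0.0587, 0.1459]
eef_rot: [0.782, 0.624, -0.002, -0.001]
contact_force: [-0.5, 0.3, -0.6]
opening: 0.0342
finger_force: 60.1
```

Run:
```python
from h import *
print(r.observe()["eef_pos"],r.observe()["contact_force"])
look(["shell_l","pad1"])
go(.6339,-.0568,.05,77.4)
```

```text
[ 0.63153524 -0.0587178   0.1459285 ] [-0.52819189  0.27197436 -0.60930193]
shell_l 0.92 [21. 80. 61. 45.] bb [0.4646 0.052  0.054 ] top mid [0.4353 0.0611 0.0316] ext [0.023 0.021 0.01 ] z95 0.035
pad1 0.88 [292.   0.  68.  17.] bb [0.6631 0.0738 0.021 ] top mid [0.6638 0.0759 0.021 ] ext [0.047 0.018 0.007] z95 0.023
pad1 0.72 [282.  43.  86.  84.] bb [0.6513 0.0218 0.021 ] top mid [0.6517 0.0213 0.0209] ext [0.064 0.064 0.007] z95 0.023
pad1 0.62 [287. 150.  78.  55.] bb [ 0.6359 -0.0483  0.021 ] top mid [ 0.6335 -0.0511  0.0704] ext [0.065 0.052 0.107] z95 0.022
turn [-0.03  0.01 -0.02] shift [0.03 0.04 1.92] t 12.175
```

```bash
cat >> h.py <<'E'
def held(h,diam,foot):
    "tool x of the held barrel's middle from the TCP; foot = TCP height above the shell's foot"
    s=r.observe(); c=cam("wrist"); p,d=r.camera("wrist"); P=cloud(c,d,d>0)
    L=R.from_quat(s["eef_rot"]).inv().apply(P-s["eef_pos"])
    k=(abs(L[:,1])<.2*diam)&(abs(L[:,0])<.04)&(abs(-L[:,2]-(h-foot))<.006); X=L[k,0]
    print("held x",np.round([X.min(),X.max(),(X.min()+X.max())/2],4),k.sum(), s["eef_pos"])
E
python3 -c "
from h import *
held(.054,.036,.026)
go(.6339,-.0568,.05,77.4)"
```

```text
held x [-0.0166  0.0201  0.0017] 3165 [ 0.63194823 -0.05776289  0.14616753]
turn [-0.03  0.   -0.02] shift [0.02 0.04 1.92] t 12.225
```

Request:
jog_arm(plan=[[0,0,0,0,0.03,0.6,25],[0,0,0,0,0.03,1.2,25],[0,0,0,0,0.03,1.7,25],[0,0,0,0,0.03,1.82,25],[0,0,0,0,0.03,1.82,25],[0,0,0,0,0.03,1.82,25],[0,0,0,0,0.03,1.82,25]])

```text
clock: 13.1
eef_pos: [0.6344, -0.0567, 0.0563]
eef_rot: [0.781, 0.625, -0.0, -0.001]
contact_force: [0.4, -0.1, -1.1]
opening: 0.0344
finger_force: 60.2
```

Run:
```python
from h import *
print(r.observe()["eef_pos"],r.observe()["contact_force"])
go(.6335,-.0585,.047,77.4)
```

```text
[ 0.63439225 -0.05668683  0.05631063] [ 0.38123283 -0.13488175 -1.10749273]
turn [-0.01 -0.   -0.01] shift [-0.04 -0.01  0.19] t 13.1
```

Request:
jog_arm(plan=[[0,0,0,-0.04,-0.01,0.1,25],[0,0,0,-0.04,-0.01,0.16,25],[0,0,0,-0.04,-0.01,0.18,25],[0,0,0,-0.04,-0.01,0.18,25]])

```text
clock: 13.6
eef_pos: [0.6322, -0.059, 0.0471]
eef_rot: [0.781, 0.624, -0.002, -0.001]
contact_force: [-2.2, 0.2, 5.4]
opening: 0.0346
finger_force: 60.6
```

Request:
jog_arm(plan=[[0,0,0,0,0.02,0,50],[0,0,0,0,0.02,0,70],[0,0,0,0,0.02,0,85],[0,0,0,0,0.02,0,85],[0,0,0,0,0.02,-0.3,85],[0,0,0,0,0.02,-1,85],[0,0,0,0,0.02,-2,85],[0,0,0,0,0.02,-2,85],[0,0,0,0,0.02,-2,85]])

```text
clock: 14.72
eef_pos: [0.634, -0.0588, 0.1468]
eef_rot: [0.781, 0.625, -0.001, -0.001]
contact_force: [0.5, 0.1, -0.5]
opening: 0.0852
finger_force: 0.0
```

Run:
```python
from h import *
print(r.observe()["eef_pos"])
look(["shell_l","pad1"])
go(.435,.241,.15,77.4)
```

```text
[ 0.63402201 -0.05883592  0.14684428]
shell_l 0.72 [19. 78. 63. 44.] bb [0.4667 0.0536 0.054 ] top mid [0.4357 0.0609 0.0316] ext [0.022 0.02  0.01 ] z95 0.035
shell_l 0.68 [285. 149.  75.  63.] bb [ 0.6367 -0.0434  0.054 ] top mid [ 0.6344 -0.054   0.0217] ext [0.062 0.058 0.009] z95 0.023
shell_l 0.61 [287. 150.  71.  83.] bb [ 0.6351 -0.0518  0.054 ] top mid [ 0.6327 -0.0572  0.0725] ext [0.036 0.036 0.009] z95 0.076
pad1 0.91 [285. 150.  77.  67.] bb [ 0.6357 -0.0525  0.021 ] top mid [ 0.6342 -0.0543  0.0466] ext [0.064 0.059 0.059] z95 0.023
pad1 0.86 [279.  41.  86.  89.] bb [0.6516 0.0228 0.021 ] top mid [0.6512 0.0215 0.0205] ext [0.064 0.065 0.007] z95 0.023
pad1 0.65 [288. 241.  70.  47.] bb [ 0.619  -0.1243  0.021 ] top mid [ 0.616  -0.1274  0.0205] ext [0.065 0.049 0.006] z95 0.022
pad1 0.65 [287.   0.  71.  18.] bb [0.6635 0.0745 0.021 ] top mid [0.6642 0.0763 0.0207] ext [0.048 0.018 0.006] z95 0.023
turn [-0.05  0.   -0.01] shift [ 4.98 -5.18 -0.07] t 14.875
```

L stands 1.3 mm from its pad centre, with its top at 75 mm as expected. Next is M.

Request:
jog_arm(plan=[[0,0,0,0.8,-0.8,-0.07,85],[0,0,0,1.6,-1.65,-0.07,85],[0,0,0,2.4,-2.5,-0.07,85],[0,0,0,3.2,-3.35,-0.07,85],[0,0,0,4,-4.2,-0.07,85],[0,0,0,4.6,-4.8,-0.07,85],[0,0,0,4.98,-5.18,-0.07,85],[0,0,0,4.98,-5.18,-0.07,85],[0,0,0,4.98,-5.18,-0.07,85],[0,0,0,4.98,-5.18,-0.07,85]])

```text
clock: 16.12
eef_pos: [0.4369, 0.2392, 0.1501]
eef_rot: [0.782, 0.623, -0.002, -0.001]
contact_force: [0.2, -1.0, 0.2]
opening: 0.0851
finger_force: 0.0
```

Run:
```python
from h import *
look(["shell_m"],"pics/w5.png")
go(.435,.241,.012,77.4); print(r.observe()["eef_pos"])
```

```text
shell_m 0.65 [351. 334.  23.   8.] bb [0.4422 0.1071 0.044 ] top mid [0.4395 0.0749 0.0028] ext [0.029 0.014 0.005] z95 0.005
shell_m 0.57 [296. 157.  47.  54.] bb [0.4365 0.2496 0.044 ] top mid [0.4326 0.2438 0.0416] ext [0.028 0.028 0.01 ] z95 0.045
turn [-0.03  0.   -0.03] shift [ 0.02 -0.03  2.77] t 16.225
[0.4367423  0.2396786  0.15031763]
```

View pics/w5.png

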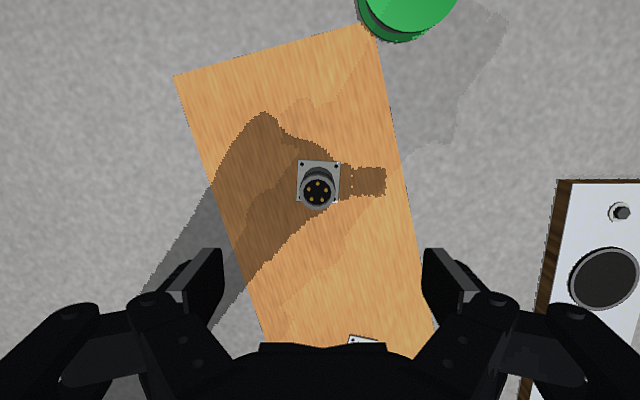

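M stands at (318,188) with the reel well clear at (405,15). I descend and grip.

Request:
jog_arm(plan=[[0,0,0,0.06,-0.1,0.8,70],[0,0,0,0.06,-0.1,1.6,70],[0,0,0,0.06,-0.1,2.4,70],[0,0,0,0.06,-0.1,2.72,70],[0,0,0,0.06,-0.1,2.72,60],[0,0,0,0.06,-0.1,2.72,40],[0,0,0,0.06,-0.1,2.72,15],[0,0,0,0.06,-0.1,2.72,15],[0,0,0,0.06,-0.1,2.72,15],[0,0,0,0.06,-0.1,2.72,15]])

```text
clock: 17.48
eef_pos: [0.4327, 0.2461, 0.0164]
eef_rot: [0.781, 0.625, 0.001, -0.001]
contact_force: [0.3, -0.5, 6.9]
opening: 0.0261
finger_force: 58.8
```

Run:
```python
from h import *
print(r.observe()["eef_pos"],r.observe()["opening"])
go(.6513,.0212,.13,77.4)
```

```text
[0.43271399 0.24612237 0.01641151] 0.02613152465477811
turn [-0.01 -0.02 -0.01] shift [-3.42  5.25 -2.29] t 17.475
```

Request:
jog_arm(plan=[[0,0,0,0,0,-0.8,15],[0,0,0,0,0,-1.6,15],[0,0,0,0,0,-2.25,15],[0,0,0,-0.6,0.9,-2.25,15],[0,0,0,-1.2,1.8,-2.25,15],[0,0,0,-1.8,2.7,-2.25,15],[0,0,0,-2.4,3.6,-2.25,15],[0,0,0,-2.9,4.5,-2.25,15],[0,0,0,-3.3,5,-2.25,15],[0,0,0,-3.42,5.25,-2.25,15]])

```text
clock: 18.73
eef_pos: [0.6508, 0.0174, 0.1255]
eef_rot: [0.782, 0.623, -0.002, -0.001]
contact_force: [0.2, -0.2, -1.2]
opening: 0.0262
finger_force: 59.2
```

Request:
jog_arm(plan=[[0,0,0,0,0,0,15],[0,0,0,0,0,0,15],[0,0,0,0,0,0,15],[0,0,0,0,0,0,15]])

```text
clock: 19.23
eef_pos: [0.6497, 0.0216, 0.1263]
eef_rot: [0.78, 0.625, -0.001, -0.002]
contact_force: [-1.0, -0.6, -1.4]
opening: 0.0262
finger_force: 59.2
```

Run:
```python
from h import *
held(.044,.028,.0164)
go(.6513,.0212,.045,77.4)
```

```text
held x [-0.0161  0.0122 -0.0019] 1907 [0.64969882 0.02157923 0.12628146]
turn [-0.03  0.   -0.  ] shift [0.01 0.04 1.62] t 19.275
```

Request:
jog_arm(plan=[[0,0,0,0.04,0.04,0.6,15],[0,0,0,0.04,0.04,1.1,15],[0,0,0,0.04,0.04,1.5,15],[0,0,0,0.04,0.04,1.55,15],[0,0,0,0.04,0.04,1.55,15],[0,0,0,0.04,0.04,1.55,15],[0,0,0,0.04,0.04,1.55,15]])

```text
clock: 20.15
eef_pos: [0.6529, 0.0222, 0.0496]
eef_rot: [0.781, 0.625, -0.001, -0.001]
contact_force: [-0.0, -0.5, -0.9]
opening: 0.0265
finger_force: 59.2
```

Run:
```python
from h import *
print(r.observe()["eef_pos"],r.observe()["contact_force"])
go(.6517,.0231,.0374,77.4)
```

```text
[0.65293495 0.02221329 0.04955597] [-0.01510778 -0.50185865 -0.86827079]
turn [-0.02 -0.   -0.01] shift [ 0.01 -0.03  0.24] t 20.15
```

Request:
jog_arm(plan=[[0,0,0,0.01,-0.02,0.1,15],[0,0,0,0.01,-0.02,0.18,15],[0,0,0,0.01,-0.02,0.22,15],[0,0,0,0.01,-0.02,0.22,15],[0,0,0,0.01,-0.02,0.22,15]])

```text
clock: 20.78
eef_pos: [0.6513, 0.0228, 0.0376]
eef_rot: [0.781, 0.625, -0.001, -0.002]
contact_force: [-0.6, -0.5, 1.0]
opening: 0.0262
finger_force: 59.4
```

Request:
jog_arm(plan=[[0,0,0,0,0,0,40],[0,0,0,0,0,0,60],[0,0,0,0,0,0,75],[0,0,0,0,0,0,75],[0,0,0,0,0,-0.4,75],[0,0,0,0,0,-1.2,85],[0,0,0,0,0,-2.2,85],[0,0,0,0,0,-2.2,85],[0,0,0,0,0,-2.2,85]])

```text
clock: 21.9
eef_pos: [0.652, 0.0228, 0.1486]
eef_rot: [0.781, 0.625, -0.001, -0.001]
contact_force: [-1.3, -0.2, -0.6]
opening: 0.0848
finger_force: 0.0
```

Run:
```python
from h import *
print(r.observe()["eef_pos"])
look(["shell_m","pad1"])
go(.435,.061,.13,77.4)
```

```text
[0.65197101 0.02277066 0.14864202]
shell_m 0.92 [ 45. 177.  53.  42.] bb [0.4607 0.0657 0.044 ] top mid [0.4354 0.0609 0.0315] ext [0.022 0.021 0.01 ] z95 0.035
shell_m 0.8 [289. 248.  64.  88.] bb [ 0.6327 -0.0565  0.044 ] top mid [ 0.6327 -0.0569  0.072 ] ext [0.036 0.037 0.009] z95 0.075
shell_m 0.78 [299. 169.  50.  58.] bb [0.6522 0.0223 0.044 ] top mid [0.6504 0.0208 0.0622] ext [0.028 0.028 0.009] z95 0.066
pad1 0.75 [282. 155.  79.  75.] bb [0.6503 0.0217 0.021 ] top mid [0.6513 0.0206 0.0411] ext [0.065 0.065 0.049] z95 0.023
pad1 0.62 [282.  48.  87.  84.] bb [0.6708 0.1005 0.021 ] top mid [0.6689 0.0999 0.0213] ext [0.063 0.064 0.006] z95 0.023
pad1 0.59 [288. 243.  72.  59.] bb [ 0.6362 -0.051   0.021 ] top mid [ 0.6344 -0.0544  0.02  ] ext [0.063 0.059 0.007] z95 0.022
turn [-0.05  0.01 -0.01] shift [-0.2  -4.38  0.35] t 22.05
```

M is standing within 1 mm of its pad centre. Last is S.

Request:
jog_arm(plan=[[0,0,0,-0.2,-1,0,85],[0,0,0,-0.2,-2,0,85],[0,0,0,-0.2,-3,0.2,85],[0,0,0,-0.2,-3.9,0.35,75],[0,0,0,-0.2,-4.38,0.35,65],[0,0,0,-0.2,-4.38,0.35,65],[0,0,0,-0.2,-4.38,0.35,65],[0,0,0,-0.2,-4.38,0.35,65]])

```text
clock: 23.05
eef_pos: [0.437, 0.0608, 0.1309]
eef_rot: [0.781, 0.624, -0.001, -0.002]
contact_force: [0.5, 0.6, -0.9]
opening: 0.0646
finger_force: 0.0
```

Run:
```python
from h import *
look(["shell_s"])
go(.435,.061,.011,77.4); print(r.observe()["eef_pos"])
```

```text
shell_s 0.82 [303. 172.  37.  43.] bb [0.4367 0.0667 0.034 ] top mid [0.435  0.0611 0.0316] ext [0.02  0.02  0.009] z95 0.035
shell_s 0.72 [571. 158.  69.  64.] bb [0.6446 0.022  0.034 ] top mid [0.6418 0.0219 0.0616] ext [0.013 0.027 0.011] z95 0.064
shell_s 0.71 [545. 245.  93.  95.] bb [ 0.633  -0.0633  0.034 ] top mid [ 0.6264 -0.0569  0.0714] ext [0.027 0.037 0.01 ] z95 0.075
turn [-0.03 -0.   -0.02] shift [-0.01 -0.02  2.4 ] t 23.15
[0.43666634 0.06098535 0.13081395]
```

Request:
jog_arm(plan=[[0,0,0,-0.01,-0.03,0.8,60],[0,0,0,-0.01,-0.03,1.6,55],[0,0,0,-0.01,-0.03,2.2,50],[0,0,0,-0.01,-0.03,2.4,50],[0,0,0,-0.01,-0.03,2.4,50],[0,0,0,-0.01,-0.03,2.4,30],[0,0,0,-0.01,-0.03,2.4,10],[0,0,0,-0.01,-0.03,2.4,10],[0,0,0,-0.01,-0.03,2.4,10],[0,0,0,-0.01,-0.03,2.4,10]])

```text
clock: 24.4
eef_pos: [0.4352, 0.0612, 0.0123]
eef_rot: [0.781, 0.625, -0.0, -0.001]
contact_force: [-0.8, 1.0, 6.9]
opening: 0.0182
finger_force: 58.5
```

Run:
```python
from h import *
print(r.observe()["eef_pos"],r.observe()["opening"])
go(.6688,.0993,.12,77.4)
```

```text
[0.43519164 0.06123198 0.01230234] 0.018217219903714072
turn [-0.01 -0.   -0.01] shift [ 1.77  4.39 -2.16] t 24.4
```

Request:
jog_arm(plan=[[0,0,0,0,0,-0.8,10],[0,0,0,0,0,-1.6,10],[0,0,0,0,0,-2.1,10],[0,0,0,0.4,1,-2.1,10],[0,0,0,0.8,2,-2.1,10],[0,0,0,1.2,3,-2.1,10],[0,0,0,1.6,3.9,-2.1,10],[0,0,0,1.77,4.39,-2.1,10],[0,0,0,1.77,4.39,-2.1,10],[0,0,0,1.77,4.39,-2.1,10]])

```text
clock: 25.65
eef_pos: [0.6666, 0.099, 0.1148]
eef_rot: [0.781, 0.625, -0.002, -0.002]
contact_force: [0.2, 0.1, -0.7]
opening: 0.0182
finger_force: 58.8
```

Request:
jog_arm(plan=[[0,0,0,0,0,0,10],[0,0,0,0,0,0,10],[0,0,0,0,0,0,10]])

```text
clock: 26.02
eef_pos: [0.6675, 0.0989, 0.1154]
eef_rot: [0.781, 0.625, -0.001, -0.001]
contact_force: [0.7, 0.2, -0.3]
opening: 0.0179
finger_force: 58.8
```

Run:
```python
from h import *
held(.034,.020,.0123)
go(.6688,.0993,.042,77.4)
```

```text
held x [-0.0106  0.0102 -0.0002] 948 [0.66752289 0.09885577 0.11535493]
turn [-0.03  0.   -0.01] shift [0.01 0.03 1.46] t 26.075
```

Request:
jog_arm(plan=[[0,0,0,0.01,0.03,0.6,10],[0,0,0,0.01,0.03,1.1,10],[0,0,0,0.01,0.03,1.38,10],[0,0,0,0.01,0.03,1.4,10],[0,0,0,0.01,0.03,1.4,10],[0,0,0,0.01,0.03,1.4,10]])

```text
clock: 26.82
eef_pos: [0.67, 0.0996, 0.0464]
eef_rot: [0.781, 0.625, -0.0, -0.001]
contact_force: [-0.7, 0.6, 0.1]
opening: 0.0178
finger_force: 58.8
```

Run:
```python
from h import *
print(r.observe()["eef_pos"],r.observe()["contact_force"])
go(.6690,.0995,.0333,77.4)
```

```text
[0.67003081 0.09963246 0.04641864] [-0.65156804  0.55931877  0.13566634]
turn [-0.01 -0.01 -0.01] shift [-0.01 -0.02  0.26] t 26.825
```

Request:
jog_arm(plan=[[0,0,0,-0.01,-0.01,0.1,10],[0,0,0,-0.01,-0.01,0.2,10],[0,0,0,-0.01,-0.01,0.24,10],[0,0,0,-0.01,-0.01,0.24,10],[0,0,0,-0.01,-0.01,0.24,10]])

```text
clock: 27.45
eef_pos: [0.6682, 0.0987, 0.0335]
eef_rot: [0.781, 0.625, -0.002, -0.002]
contact_force: [-2.5, -1.1, 5.5]
opening: 0.0178
finger_force: 59.1
```

In contact at 5.5 N. I release and retreat high enough to see the whole row.

Request:
jog_arm(plan=[[0,0,0,0,0,0,30],[0,0,0,0,0,0,50],[0,0,0,0,0,0,65],[0,0,0,0,0,0,65],[0,0,0,0,0,-0.4,65],[0,0,0,0,0,-1.2,65],[0,0,0,0,0,-2.2,65],[0,0,0,0,0,-3.2,65],[0,0,0,-1,0,-4,65],[0,0,0,-1.5,0,-4,65]])

```text
clock: 28.7
eef_pos: [0.6552, 0.0236, 0.2398]
eef_rot: [0.782, 0.624, 0.003, 0.002]
contact_force: [0.7, 0.5, -0.6]
opening: 0.065
finger_force: 0.0
```

Request:
jog_arm(plan=[[0,0,0,0,-0.8,0,65],[0,0,0,0,-1.5,0,65],[0,0,0,0,-1.5,0,65],[0,0,0,0,-1.5,0,65]])

```text
clock: 29.2
eef_pos: [0.5806, 0.0418, 0.2348]
eef_rot: [0.781, 0.624, -0.0, -0.0]
contact_force: [0.3, -0.5, -0.4]
opening: 0.0651
finger_force: 0.0
```

Run:
```python
from h import *
look(["shell_xl","shell_s","pad1"],"pics/w6.png")
p,d=r.camera("side"); cv2.imwrite("pics/s6.png",cv2.resize(p[80:340,160:480],None,fx=2,fy=2)[:,:,::-1])
```

```text
shell_xl 0.77 [360. 288.  52.  64.] bb [ 0.6133 -0.1248  0.064 ] top mid [ 0.6146 -0.0496  0.1952] ext [0.042 0.209 0.238] z95 0.084
shell_s 0.76 [373. 159.  41.  42.] bb [0.6513 0.019  0.034 ] top mid [0.6498 0.0212 0.0623] ext [0.027 0.028 0.009] z95 0.066
shell_s 0.67 [365. 221.  41.  60.] bb [ 0.6289 -0.0584  0.034 ] top mid [ 0.6256 -0.0561  0.0719] ext [0.023 0.034 0.009] z95 0.075
shell_s 0.6 [380.  83.  30.  34.] bb [0.6668 0.0984 0.034 ] top mid [0.6677 0.099  0.0524] ext [0.02  0.02  0.009] z95 0.056
pad1 0.97 [360. 217.  56.  50.] bb [ 0.6359 -0.0551  0.021 ] top mid [ 0.6343 -0.052   0.0209] ext [0.063 0.055 0.008] z95 0.022
pad1 0.91 [360.  64.  69.  65.] bb [0.6696 0.1018 0.021 ] top mid [0.6693 0.0998 0.036 ] ext [0.066 0.064 0.039] z95 0.023
pad1 0.77 [358. 145.  62.  59.] bb [0.6492 0.0234 0.021 ] top mid [0.6516 0.0218 0.0412] ext [0.065 0.064 0.05 ] z95 0.023
pad1 0.5 [357. 279.  39.  30.] bb [ 0.6101 -0.1185  0.021 ] top mid [ 0.6098 -0.1173  0.0198] ext [0.047 0.029 0.005] z95 0.022
pad1 0.38 [371. 156.  44.  46.] bb [0.6539 0.0176 0.021 ] top mid [0.6498 0.0214 0.0623] ext [0.028 0.027 0.009] z95 0.066
```

View pics/w6.png

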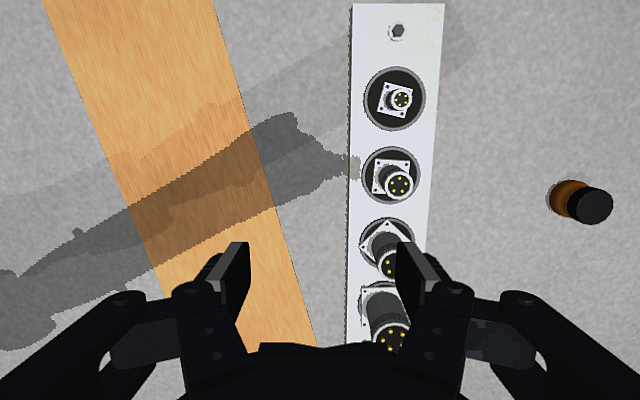

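View pics/s6.png

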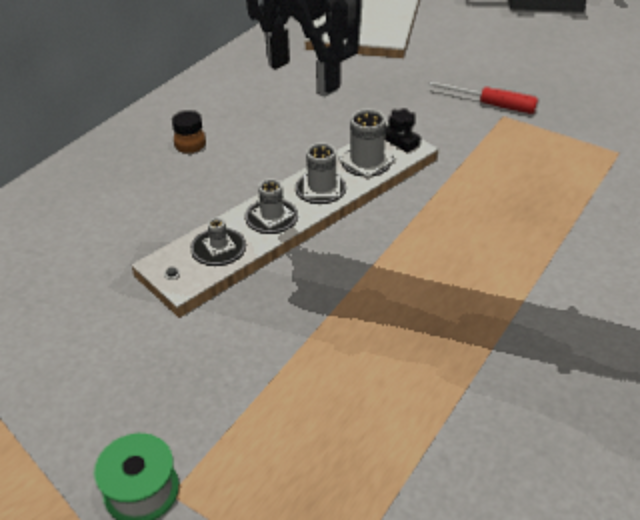

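All four shells stand upright on their pads: S (217,235), M (271,205), L (321,175) and XL (368,145) next to the clamp (402,130). They are within about 2 mm of centre. The reel (138,470) is untouched and the gripper is clear, so I hand in.

```bash
python3 -c "
from workcell import r
print(r.sign_off())"
```

```text
the job is handed in; nothing more can be done
None
```

The job is handed in: XL, L, M and S stand upright in size order from the clamp outward, each measured within about 2 mm of its pad centre, the reel was left where it was, and the clock read about 29 s.

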